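# Clamp the small counter sign at the bread stall

## Robot

A 6-joint arm with a two-finger parallel gripper is mounted at the origin on the work surface. World frame = base frame: x ahead of the robot, y to its left, z up, the work surface at z = 0. Lengths are in m, angles in rad, forces in N, time in s.
With the tool pointing down it reaches from about 0.425 to 0.95 m from the base axis. Payload 3.5 kg.
Tool frame: the origin (TCP) lies at the very end of the fingers, on their centre line; the grasp point (between the pads) lies 19 mm behind it; z points along the fingers, y is the line along which they close (so a half turn about z gives the same grasp; the last joint's range is limited). The gripper opens to 85 mm and grips with 20 to 120 N. Pads are 22 mm wide; open, the fingers measure 114 mm over their backs; the gripper's body (76 mm by 85 mm) begins 54 mm behind the grasp point. The pads swing forward as they close: fully open they stand 13 mm farther back than shut.
Start: joints at [1.136, 0.286, 1.577, -0, 1.279, -0.15], TCP at [0.19, 0.648, 0.231] pointing down, gripper open.
Joint ranges: [-2.77, 2.77], [-0.9, 2.22], [0.21, 2.48], [-1.53, 4.67], [0.24, 2.81], [-2.84, 2.84]. Speed limits (rad/s): [2.79, 2.79, 3.14, 3.14, 3.14, 3.14].

## Interface

Orientations are given as a unit quaternion [x, y, z, w].
In Python, from plant import ctrl, optics, sign_off gives the robot as it stands.
- The arm moves only by the shell command python3 -m creep 'ROWS' [FORCE]. ROWS is JSON, a list of rows, each an object of numbers: "x", "y", "z": the shift along the tool's x, y, z in mm; "rx", "ry", "rz": the turn, a rotation vector about the tool's x, y, z in degrees; "grip": the opening, from 0 (shut) to 1 (fully open). In form: [{"x": .., "y": .., "z": .., "rx": .., "ry": .., "rz": .., "grip": ..}, ...]. A call has exactly 10 rows; each row shifts and turns the commanded pose from where the row before left it, along the tool's axes as they then stand; what a row does not reach is not made up. A row lasts 1/12 s, in which the tool goes at most 41.7 mm and 7.16 degrees, less where a joint would pass 70% of its speed; a pose out of reach is approached as far as the arm can. A call with a gripper value outside its range is refused whole. The fingers move at their own pace and stop on an object; FORCE is the grip in N (left out, the last holds). Time passes only in rows, so rows that do not move let the fingers close, or fill a call up. It gives the time, the measured TCP pose, the force, the opening and the grip force at its end, in the units of the state.
- ctrl.get_state(): the state, without advancing time (a new reading comes with each control period).
- optics.read_camera(name): name is "scene" or "top" or "wrist"; returns a dict with "color" (400x640x3 uint8, blue, green, red), "K" (3x3 intrinsics, pixels), "R" (3x3) and "t" (3): a world point X has camera coordinates R X + t. Camera axes: x right, y down, z forward; pixel columns grow to the right and rows downward; lengths in m; the calibration is good to about 2 mm. A picture is of the moment at which its call begins. There is no depth.
- sign_off(): hands the job in; it is judged then, once.
The state is a dict: "time": time; "qpos": joint angles; "dq": joint speeds; "joint_efforts": joint torques, N m; "eef_pos": TCP position; "tcp_rot": TCP orientation; "contact_force": force on the tool from outside, world axes, zero at the start; "wrist_torque": the same for the moment, N m; "opening": opening from 0.0 (shut) to 1.0 (fully open); "finger_force": force on a finger pad.
Only numpy, scipy, OpenCV 4.12 (cv2) and the standard library are available. Lean on these libraries where they do the work, as an engineer would, in place of code of your own. Each camera call takes 0.05 s, during which the arm holds its last target. There are 200 camera calls.

## Task

Stand the smaller of the two blank wooden signs upright on the clamp's plate, foot between the two jaws and square to them, and let go of it. Then squeeze and release the clamp's trigger again and again until the sliding jaw grips the sign's foot firmly against the fixed jaw. Move the jaw only with the trigger, never by pushing on it.

Things in the scene. Friction and masses are not known exactly. Their poses are not given: they have to be found in the camera images.
- small_sign: The smaller sign, loose, 0.2 to 0.33 kg: wooden foot 50 (x) x 84 (y) x 30 mm high, on it an upright blank panel 14 mm thick (x), 84 wide (y), 80 high; top 110 mm above the underside. The jaws grip the foot's two ends (+y and -y faces). Same when turned half round. Origin: centre of the underside, z up. The taller sign beside it (165 mm) is a bystander.
- clamp: One-hand ratchet clamp bolted to the counter, axis along its y. Origin: at counter height below the fixed jaw's gripping face. Base plate 6 mm thick, 90 wide, y -255 to 30 mm; the sign stands on it. Fixed jaw: y 0 to 25, 60 wide, 38 high, grips towards -y. Black handle post: y -203 to -187, x +-15, top at 120. Black housing below post and trigger: y -247 to -180, top at 44.
- trigger: Upright steel trigger behind the post: 26 wide, 12 thick (y), 48 to 114 mm above the counter. Origin: its outer (-y) face at its foot. Slides 11 mm to +y, towards the post, and springs back. Post + trigger: 47 mm at rest, 36 squeezed, then centred on clamp y -205: centre the fingers there, 90 mm up, closing along y. Takes 10 to 25 N; goes fully home even when the sign is gripped.
- jaw: Sliding jaw, 56 wide, top at 39 mm: steel block with a sprung plate in front (20 mm travel) and a toothed bar behind. Origin: plate's face when not pressed in, 20 mm up, on the axis; starts at clamp y -116 to -101. A squeeze moves it 3 to 11 mm to +y (mostly 8) and it stays. The plate pushes the foot to the fixed jaw, then gives. Firm: y above -78, or squeezes gain nothing more; extra ones do no harm.
There are look-alikes about, which are no part of the job. Leave any purple look-alike of the small_sign alone.

How it is judged:
On the way, in this order (a step that is already met when the one before it is completed fails the run):
1. the small sign stands upright on the clamp's plate between the jaws, square to them, let go by the fingers (x of small_sign in the frame of clamp between -0.02 and 0.02 m and y of small_sign in the frame of clamp between -0.1 and -0.036 m and z of small_sign in the frame of clamp below 0.012 m and angle between small_sign's own z axis and vertical below 0.12 rad and angle between the x axis of small_sign and the x axis of clamp, either way round below 0.175 rad and contact force between the fingers and small_sign below 0.3 N), for 0.2 s.
2. the sliding jaw presses the sign's foot against the fixed jaw with more than 3 N (x of small_sign in the frame of clamp between -0.02 and 0.02 m and y of small_sign in the frame of clamp between -0.05 and -0.036 m and z of small_sign in the frame of clamp below 0.012 m and angle between small_sign's own z axis and vertical below 0.12 rad and angle between the x axis of small_sign and the x axis of clamp, either way round below 0.175 rad and contact force between jaw and small_sign above 3 N), for 0.2 s.
At the end, for the whole second after the job is handed in: The small sign stands let go and still on the clamp plate, upright within 0.12 rad, foot within 8 mm of the fixed jaw, 20 mm of the axis and 10 degrees of square; with the trigger free the sliding jaw presses it with over 3 N (all of step 2 and contact force between the fingers and small_sign below 0.3 N and linear speed of small_sign below 0.02 m/s); the robot touches nothing.
It fails at once if the fingers push on the sliding jaw (more than 3 N) instead of working the trigger (contact force between the fingers and jaw above 3 N).
It also fails if it takes over 58 s, if anything falls off the work surface, if the arm or the gripper's body presses on something with over 40 N, if the wrist force passes 120 N, or if a joint passes its speed limit or range.

## Working session

There is one attempt and no reset: what is moved stays moved. The work goes in short steps, Python scripts to look and compute and a shell command to move; the robot and the scene stay as the last step left them, time stands still between calls to the robot, and variables do not carry over. Pictures are saved under pics/ and viewed, at most 11 in all, crops included, and the job is handed in when it is done.

```bash
mkdir -p pics; ls
python3 - <<'E'
from plant import ctrl, optics
import cv2
for n in ("scene","top"):
    c=optics.read_camera(n); cv2.imwrite(f"pics/{n}0.png",c["color"]); print(n,c["K"].tolist(),c["R"].round(4).tolist(),c["t"].round(4).tolist())
s=ctrl.get_state(); print(s)
E
```

```text
pics
scene [[420.26874820749117, 0.0, 318.6056103025145], [0.0, 420.26874820749117, 198.65467791993873], [0.0, 0.0, 1.0]] [[0.2012, 0.9795, 0.0058], [0.6624, -0.1317, -0.7375], [-0.7216, 0.1523, -0.6753]] [-0.2068, -0.2809, 1.3108]
top [[366.58395533985936, 0.0, 316.9840754540731], [0.0, 366.58395533985936, 197.33544977306806], [0.0, 0.0, 1.0]] [[0.02, -0.9993, 0.0313], [-0.986, -0.0249, -0.1652], [0.1658, -0.0275, -0.9858]] [0.0786, 0.5486, 0.9665]
{'time': 0.1, 'qpos': array([ 1.13602313e+00,  2.87129337e-01,  1.57804890e+00, -2.15759009e-05,
        1.27857871e+00, -1.49990556e-01]), 'dq': array([-0.00054727, -0.00087467, -0.00371871, -0.00065928,  0.00121618,
        0.00030659]), 'joint_efforts': array([ 7.88710950e-04, -4.07295549e+01, -2.93697345e+01, -1.13089009e-04,
        3.35922014e-03, -6.93361443e-06]), 'eef_pos': array([0.18935666, 0.64727393, 0.23004073]), 'tcp_rot': array([ 1.41907467e-01,  9.89879336e-01, -1.03919756e-03, -3.02022459e-04]), 'contact_force': array([-0.15618614, -0.50284082, -0.08183386]), 'wrist_torque': array([ 0.0183974 ,  0.00333807, -0.01998228]), 'finger_force': 0.0, 'opening': 0.9984570016421012}
```

View pics/scene0.png

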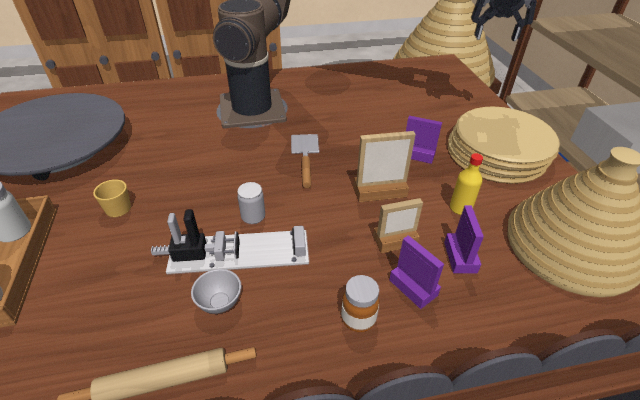

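View pics/top0.png

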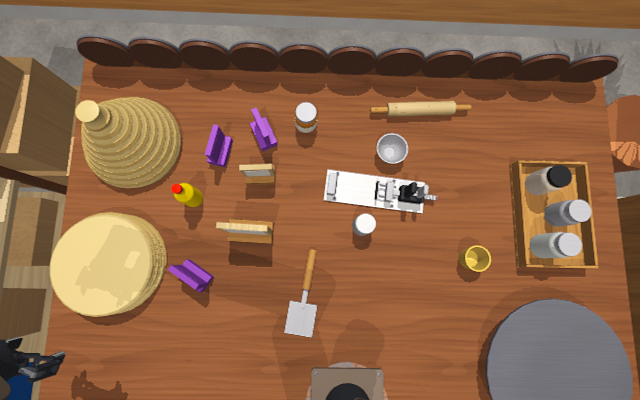

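Scene: white-panelled wooden signs are at (386,165), tall, and (400,222), small. Purple look-alikes are at (423,138), (415,272) and (465,240). The clamp is at (165–308, 210–270).
Top: small sign (257,172), tall sign (248,230), purple at (218,146), (263,130), (191,275), clamp (325–435, 170–212). The one meant is the wooden one at top (257,172), clearly lower than the other. An enlarged crop will confirm it.

Run:
```python
import cv2, numpy as np
t=cv2.imread("pics/top0.png"); s=cv2.imread("pics/scene0.png")
a=cv2.resize(t[140:225,230:450],None,fx=3.6,fy=3.6,interpolation=cv2.INTER_CUBIC)
b=cv2.resize(s[185:285,145:435],None,fx=2.73,fy=2.73,interpolation=cv2.INTER_CUBIC)
b=cv2.resize(b,(792,int(b.shape[0])))
o=np.vstack([a[:, :792],b]); print(o.shape,a.shape,b.shape); cv2.imwrite("pics/crop0.png",o)
```

```text
(579, 792, 3) (306, 792, 3) (273, 792, 3)
```

View pics/crop0.png

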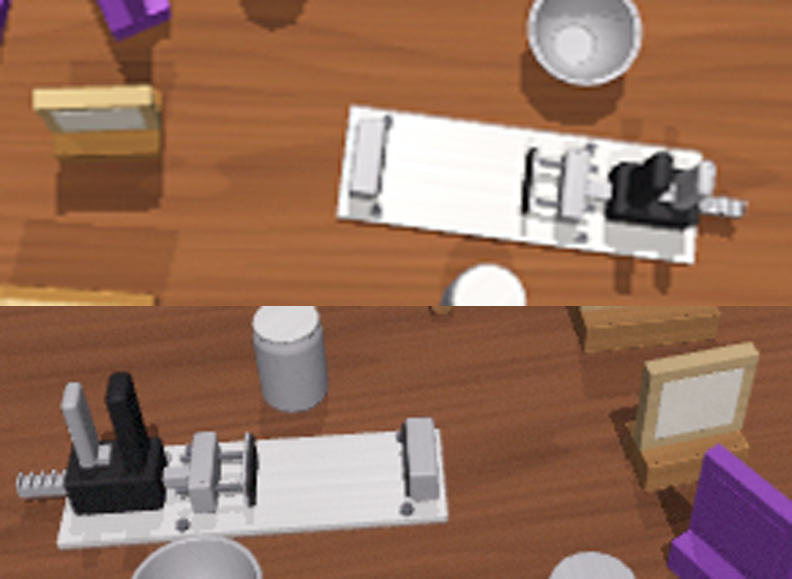

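The crop shows the small wooden sign, its panel top (33–160, 85–107) in the top half, low and with a white panel, standing alone. It matches; the purple ones do not. Fitting both poses next.

```bash
cat > fit.py <<'E'
import numpy as np
from scipy.optimize import least_squares
K={'t':np.array([[366.584,0,316.984],[0,366.584,197.335],[0,0,1]]),'s':np.array([[420.269,0,318.606],[0,420.269,198.655],[0,0,1]])}
R={'t':np.array([[0.02,-0.9993,0.0313],[-0.986,-0.0249,-0.1652],[0.1658,-0.0275,-0.9858]]),'s':np.array([[0.2012,0.9795,0.0058],[0.6624,-0.1317,-0.7375],[-0.7216,0.1523,-0.6753]])}
T={'t':np.array([0.0786,0.5486,0.9665]),'s':np.array([-0.2068,-0.2809,1.3108])}
def proj(c,P): q=K[c]@(R[c]@P+T[c]); return q[:2]/q[2]
def w(p,P):
    c,s=np.cos(p[2]),np.sin(p[2]); return np.array([p[0]+c*P[0]-s*P[1],p[1]+s*P[0]+c*P[1],P[2]])
def pix(c,u,v): return np.array([u/3.6+230,v/3.6+140]) if c=='t' else np.array([u/2.73+145,(v-306)/2.73+185])
def fit(obs,p0):
    f=lambda p:np.concatenate([proj(c,w(p,np.array(P)/1e3))-pix(c,*uv) for c,P,uv in obs])
    r=least_squares(f,p0,loss='soft_l1'); return r.x,f(r.x).reshape(-1,2).round(1)
E
python3 - <<'E'
from fit import *
cl=[('t',(45,30,6),(350,107)),('t',(-45,30,6),(338,217)),('t',(-45,-255,6),(695,262)),('t',(45,-255,6),(703,152)),
('s',(-45,30,6),(438,430)),('s',(45,30,0),(446,521)),('s',(45,-255,0),(59,547)),
('s',(15,-187,120),(131,378)),('s',(30,0,38),(413,449))]
x,e=fit(cl,[.6,.1,0]);print('clamp',x,np.degrees(x[2]),e.tolist())
sg=[('t',(7,42,110),(33,90)),('t',(7,-42,110),(160,85)),('t',(-7,42,110),(36,108)),('t',(-7,-42,110),(160,104)),
('s',(7,-42,110),(646,363)),('s',(7,42,110),(757,347)),('s',(25,-42,0),(650,488)),('s',(25,42,0),(747,457))]
y,e=fit(sg,[.6,.3,0]);print('sign',y,np.degrees(y[2]),e.tolist())
print('target',w(x,np.array([0,-.052,.006])), np.hypot(*y[:2]))
E
```

```text
clamp [ 0.58696645  0.03570831 -0.10630188] -6.09064923990368 [[0.4, 0.1], [-0.1, -0.1], [-0.8, 0.2], [-0.6, 0.3], [0.4, -1.4], [0.7, -0.9], [0.4, -0.2], [-1.4, 6.6], [-2.9, 8.7]]
sign [0.60931642 0.2532453  0.0944428 ] 5.411173774884554 [[0.3, 1.2], [-2.6, 0.6], [-0.3, 1.5], [-2.3, 0.5], [1.6, 3.5], [-0.2, 1.0], [-2.1, 1.1], [-1.5, 3.8]]
target [ 0.58144915 -0.01599817  0.006     ] 0.6598482264054727
```

```bash
python3 -m creep '[{"x":-36,"y":-18,"z":-5,"grip":0.6},{"x":-36,"y":-18,"z":-5,"grip":0.6},{"x":-36,"y":-18,"z":-5,"grip":0.6},{"x":-36,"y":-18,"z":-5,"grip":0.6},{"x":-36,"y":-18,"z":-5,"grip":0.6},{"x":-36,"y":-18,"grip":0.6},{"x":-36,"y":-18,"grip":0.6},{"x":-36,"y":-18,"grip":0.6},{"x":-36,"y":-18,"grip":0.6},{"x":-36,"y":-18,"grip":0.6}]' 40
python3 -m creep '[{"x":-39,"y":-20,"grip":0.6},{"x":-39,"y":-20,"grip":0.6},{"x":-38,"y":-20,"grip":0.6},{"x":-38,"y":-20,"grip":0.6},{"rz":7,"grip":0.6},{"rz":7,"grip":0.6},{"rz":7,"grip":0.6},{"rz":7,"grip":0.6},{"rz":7,"grip":0.6},{"rz":7,"grip":0.6}]'
python3 -m creep '[{"rz":7,"grip":0.6},{"rz":7,"grip":0.6},{"rz":7,"grip":0.6},{"rz":5.3,"grip":0.6},{"grip":0.6},{"grip":0.6},{"grip":0.6},{"grip":0.6},{"grip":0.6},{"grip":0.6}]'
cat > look.py <<'E'
import sys,cv2,numpy as np
from plant import ctrl,optics
from scipy.spatial.transform import Rotation as Ro
s=ctrl.get_state(); M=Ro.from_quat(s['tcp_rot']).as_matrix()
print('tcp',s['eef_pos'].round(4),'tooly deg',np.degrees(np.arctan2(M[1,1],M[0,1])).round(2),'tz',M[:,2].round(3),'t',s['time'])
for n in sys.argv[1].split(','):
    c=optics.read_camera(n); cv2.imwrite(f'pics/{n}{sys.argv[2]}.png',c['color']); np.savez(f'pics/{n}{sys.argv[2]}.npz',K=c['K'],R=c['R'],t=c['t'])
E
python3 look.py wrist 1
```

```text
tcp [0.1894 0.6473 0.23  ] tooly deg 73.68 tz [-0.001 -0.002 -1.   ] t 0.1$[0]: bad value
$[0]: bad value
$[0]: bad value
```

View pics/wrist1.png

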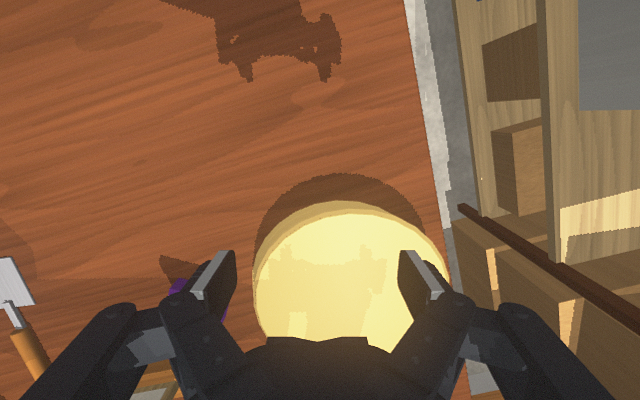

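The wrist view shows only the plate stack below the start pose: the moves were refused, probably because each row needs every key. Retyping them in full, one call first.

```bash
python3 -m creep '[{"x":-36,"y":-18,"z":-5,"rx":0,"ry":0,"rz":0,"grip":0.6},{"x":-36,"y":-18,"z":-5,"rx":0,"ry":0,"rz":0,"grip":0.6},{"x":-36,"y":-18,"z":-5,"rx":0,"ry":0,"rz":0,"grip":0.6},{"x":-36,"y":-18,"z":-5,"rx":0,"ry":0,"rz":0,"grip":0.6},{"x":-36,"y":-18,"z":-5,"rx":0,"ry":0,"rz":0,"grip":0.6},{"x":-36,"y":-18,"z":0,"rx":0,"ry":0,"rz":0,"grip":0.6},{"x":-36,"y":-18,"z":0,"rx":0,"ry":0,"rz":0,"grip":0.6},{"x":-36,"y":-18,"z":0,"rx":0,"ry":0,"rz":0,"grip":0.6},{"x":-36,"y":-18,"z":0,"rx":0,"ry":0,"rz":0,"grip":0.6},{"x":-36,"y":-18,"z":0,"rx":0,"ry":0,"rz":0,"grip":0.6}]' 40
```

```text
time: 0.98
eef_pos: [0.4855, 0.3722, 0.2561]
tcp_rot: [0.142, 0.99, -0.0, -0.0]
contact_force: [-0.7, 0.6, 0.8]
opening: 0.602
finger_force: 0.0
```

```bash
python3 -m creep '[{"x":-36,"y":-19,"z":0,"rx":0,"ry":0,"rz":0,"grip":0.6},{"x":-36,"y":-19,"z":0,"rx":0,"ry":0,"rz":0,"grip":0.6},{"x":-36,"y":-19,"z":0,"rx":0,"ry":0,"rz":0,"grip":0.6},{"x":-36,"y":-19,"z":0,"rx":0,"ry":0,"rz":0,"grip":0.6},{"x":-8,"y":-3,"z":0,"rx":0,"ry":0,"rz":7,"grip":0.6},{"x":0,"y":0,"z":0,"rx":0,"ry":0,"rz":7,"grip":0.6},{"x":0,"y":0,"z":0,"rx":0,"ry":0,"rz":7,"grip":0.6},{"x":0,"y":0,"z":0,"rx":0,"ry":0,"rz":7,"grip":0.6},{"x":0,"y":0,"z":0,"rx":0,"ry":0,"rz":7,"grip":0.6},{"x":0,"y":0,"z":0,"rx":0,"ry":0,"rz":7,"grip":0.6}]'
python3 -m creep '[{"x":0,"y":0,"z":0,"rx":0,"ry":0,"rz":7,"grip":0.6},{"x":0,"y":0,"z":0,"rx":0,"ry":0,"rz":7,"grip":0.6},{"x":0,"y":0,"z":0,"rx":0,"ry":0,"rz":7,"grip":0.6},{"x":0,"y":0,"z":0,"rx":0,"ry":0,"rz":5,"grip":0.6},{"x":0,"y":0,"z":0,"rx":0,"ry":0,"rz":0,"grip":0.6},{"x":0,"y":0,"z":0,"rx":0,"ry":0,"rz":0,"grip":0.6},{"x":0,"y":0,"z":0,"rx":0,"ry":0,"rz":0,"grip":0.6},{"x":0,"y":0,"z":0,"rx":0,"ry":0,"rz":0,"grip":0.6},{"x":0,"y":0,"z":0,"rx":0,"ry":0,"rz":0,"grip":0.6},{"x":0,"y":0,"z":0,"rx":0,"ry":0,"rz":0,"grip":0.6}]'
python3 look.py wrist 2
```

```text
time: 1.82
eef_pos: [0.608, 0.2552, 0.2556]
tcp_rot: [0.49, 0.872, -0.0, -0.0]
contact_force: [-0.2, -0.2, -0.4]
opening: 0.6
finger_force: 0.0
time: 2.65
eef_pos: [0.6082, 0.2554, 0.2563]
tcp_rot: [0.671, 0.741, -0.0, -0.0]
contact_force: [0.1, -1.0, -0.4]
opening: 0.601
finger_force: 0.0
tcp [0.6082 0.2554 0.2563] tooly deg 5.71 tz [-0. -0. -1.] t 2.65
```

View pics/wrist2.png

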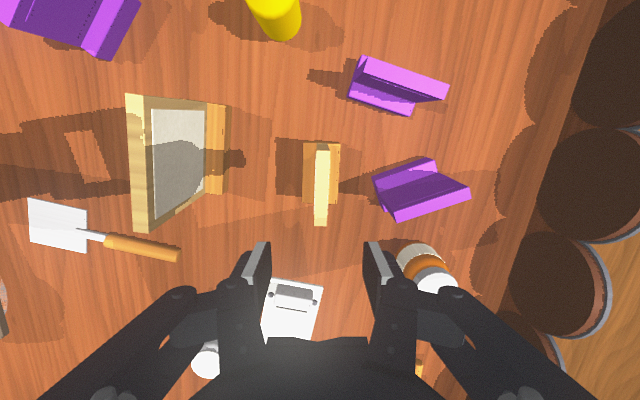

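Small sign's panel top: (314,151)–(329,150) far end, (314,226)–(327,226) near end. The purple sign at (420,190) is clear to the right. The clamp's fixed jaw is at (293,295).

```bash
cat > ray.py <<'E'
import numpy as np
def at(name,uv,z):
    d=np.load(f'pics/{name}.npz'); C=-d['R'].T@d['t']; r=d['R'].T@np.linalg.inv(d['K'])@np.array([*uv,1.]); return C+r*(z-C[2])/r[2]
E
python3 - <<'E'
from ray import at
import numpy as np
P=[at('wrist2',u,.11) for u in [(314,151),(329,150),(314,226),(327,226)]]
print(np.round(P,4).tolist()); a=(P[0]+P[1])/2;b=(P[2]+P[3])/2; print('c',(a+b)/2,'len',np.linalg.norm(a-b),'yaw',np.degrees(np.arctan2(a[1]-b[1],a[0]-b[0]))-90)
F=[at('wrist2',u,0) for u in [(303,202),(336,203),(340,144),(305,143)]]; print('foot?',np.round(F,4).tolist())
print('jaw top',at('wrist2',(276,287),.038),at('wrist2',(312,291),.038), 'plate',at('wrist2',(323,287),.006))
E
```

```text
[[0.6017, 0.2953, 0.11], [0.6171, 0.2979, 0.11], [0.6099, 0.2121, 0.11], [0.6244, 0.2136, 0.11]]
c [0.61326483 0.25474047 0.11      ] len 0.08412262358133653 yaw 5.267495922156783
foot? [[0.593, 0.2036, 0.0], [0.6428, 0.207, 0.0], [0.6378, 0.2948, 0.0], [0.5883, 0.2912, 0.0]]
jaw top [0.5646701  0.07756985 0.038     ] [0.61942688 0.07597763 0.038     ] plate [0.63834532 0.06269177 0.006     ]
```

```bash
python3 -m creep '[{"x":0,"y":5,"z":30,"rx":0,"ry":0,"rz":0.4,"grip":0.6},{"x":0,"y":0,"z":36,"rx":0,"ry":0,"rz":0,"grip":0.6},{"x":0,"y":0,"z":36,"rx":0,"ry":0,"rz":0,"grip":0.6},{"x":0,"y":0,"z":36,"rx":0,"ry":0,"rz":0,"grip":0.6},{"x":0,"y":0,"z":30,"rx":0,"ry":0,"rz":0,"grip":0.6},{"x":0,"y":0,"z":17,"rx":0,"ry":0,"rz":0,"grip":0.6},{"x":0,"y":0,"z":0,"rx":0,"ry":0,"rz":0,"grip":0.6},{"x":0,"y":0,"z":0,"rx":0,"ry":0,"rz":0,"grip":0},{"x":0,"y":0,"z":0,"rx":0,"ry":0,"rz":0,"grip":0},{"x":0,"y":0,"z":0,"rx":0,"ry":0,"rz":0,"grip":0}]' 40
python3 -m creep '[{"x":0,"y":0,"z":0,"rx":0,"ry":0,"rz":0,"grip":0},{"x":0,"y":0,"z":0,"rx":0,"ry":0,"rz":0,"grip":0},{"x":0,"y":0,"z":0,"rx":0,"ry":0,"rz":0,"grip":0},{"x":0,"y":0,"z":0,"rx":0,"ry":0,"rz":0,"grip":0},{"x":0,"y":0,"z":-10,"rx":0,"ry":0,"rz":0,"grip":0},{"x":0,"y":0,"z":-25,"rx":0,"ry":0,"rz":0,"grip":0},{"x":0,"y":0,"z":-30,"rx":0,"ry":0,"rz":0,"grip":0},{"x":0,"y":0,"z":-30,"rx":0,"ry":0,"rz":0,"grip":0},{"x":0,"y":0,"z":-25,"rx":0,"ry":0,"rz":0,"grip":0},{"x":0,"y":0,"z":0,"rx":0,"ry":0,"rz":0,"grip":0}]'
```

```text
time: 3.53
eef_pos: [0.6149, 0.2564, 0.0742]
tcp_rot: [0.674, 0.739, 0.002, 0.001]
contact_force: [-2.4, 0.7, 1.4]
opening: 0.182
finger_force: 0.3
time: 4.37
eef_pos: [0.6161, 0.2566, 0.1986]
tcp_rot: [0.674, 0.739, 0.005, 0.003]
contact_force: [1.7, 1.0, -0.5]
opening: 0.16
finger_force: 42.9
```

```bash
python3 -m creep '[{"x":-38,"y":-8,"z":0,"rx":0,"ry":0,"rz":0,"grip":0},{"x":-38,"y":-8,"z":0,"rx":0,"ry":0,"rz":0,"grip":0},{"x":-38,"y":-8,"z":0,"rx":0,"ry":0,"rz":0,"grip":0},{"x":-38,"y":-8,"z":0,"rx":0,"ry":0,"rz":0,"grip":0},{"x":-38,"y":-9,"z":0,"rx":0,"ry":0,"rz":0,"grip":0},{"x":-38,"y":-9,"z":0,"rx":0,"ry":0,"rz":0,"grip":0},{"x":-38,"y":-9,"z":0,"rx":0,"ry":0,"rz":0,"grip":0},{"x":0,"y":0,"z":0,"rx":0,"ry":0,"rz":6,"grip":0},{"x":0,"y":0,"z":0,"rx":0,"ry":0,"rz":5.4,"grip":0},{"x":0,"y":0,"z":0,"rx":0,"ry":0,"rz":0,"grip":0}]'
python3 look.py wrist,top 3
python3 - <<'E'
import numpy as np
from fit import *
p=[.58697,.03571,-.1063]
Rm=np.array([[np.cos(p[2]),-np.sin(p[2])],[np.sin(p[2]),np.cos(p[2])]])
def atz(u,v,z):
    px=pix('t',u,v); C=-R['t'].T@T['t']; r=R['t'].T@np.linalg.inv(K['t'])@np.array([*px,1.]); P=C+r*(z-C[2])/r[2]; return Rm.T@(P[:2]-p[:2])
for u in [(527,148),(522,213),(536,148),(531,218)]: print('jaw plate',atz(*u,.039).round(4))
for u in [(357,116),(388,118),(380,198),(350,193)]: print('fixed',atz(*u,.038).round(4))
import cv2
w_=cv2.imread('pics/wrist3.png'); t=cv2.imread('pics/top3.png')
a=cv2.resize(t[140:225,300:460],None,fx=3.5,fy=3.5,interpolation=cv2.INTER_CUBIC)
b=cv2.resize(w_[120:400,80:560],None,fx=1.05,fy=1.05)
o=np.zeros((a.shape[0]+b.shape[0],max(a.shape[1],b.shape[1]),3),np.uint8);o[:a.shape[0],:a.shape[1]]=a;o[a.shape[0]:,:b.shape[1]]=b
print(o.shape,a.shape);cv2.imwrite('pics/c3.png',o)
E
```

```text
time: 5.2
eef_pos: [0.5775, -0.0153, 0.189]
tcp_rot: [0.745, 0.667, -0.001, -0.002]
contact_force: [0.6, 0.3, -2.5]
opening: 0.157
finger_force: 42.9
tcp [ 0.5775 -0.0153  0.189 ] tooly deg -6.33 tz [-0.004  0.001 -1.   ] t 5.2
jaw plate [ 0.0227 -0.109 ]
jaw plate [-0.0289 -0.1102]
jaw plate [ 0.0237 -0.116 ]
jaw plate [-0.0319 -0.1176]
fixed [0.0307 0.0257]
fixed [0.0323 0.0015]
fixed [-0.0315  0.0002]
fixed [-0.0306  0.0237]
(592, 560, 3) (298, 560, 3)
```

View pics/c3.png

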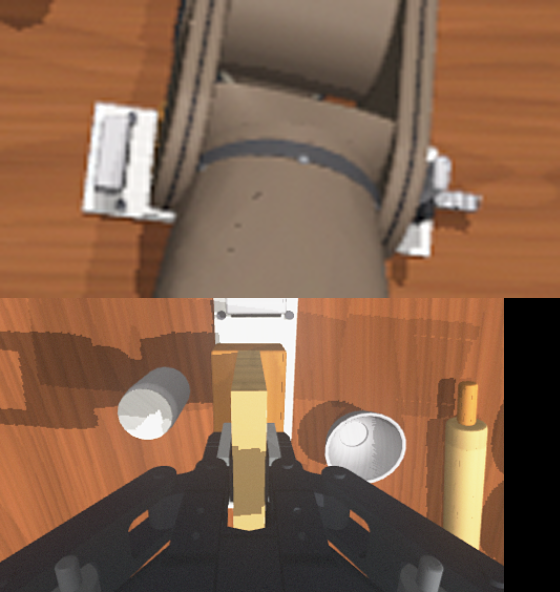

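Top half: fixed jaw (95–135, 112–200), sliding jaw hidden by the arm. Wrist half: sign held straight, panel top far edge at (232–267, 390), near end at about y=525. Fixed jaw and bolts lie ahead at (255,315).

Run:
```python
import numpy as np
from ray import at
p=[.58697,.03571,-.1063]
Rm=np.array([[np.cos(p[2]),-np.sin(p[2])],[np.sin(p[2]),np.cos(p[2])]])
f=lambda P:(Rm.T@(np.array(P)[:2]-p[:2])).round(4)
q=lambda u,v:(u/1.05+80,(v-298)/1.05+120)
print('tcp',f([.5775,-.0153]))
for z in (.226,.230):
  for u in [(232,390),(267,390),(233,521),(267,527)]: print(z,f(at('wrist3',q(*u),z)))
for u in [(213,350),(286,348)]: print('foot+y',f(at('wrist3',q(*u),.146)), f(at('wrist3',q(*u),.117)))
```

```text
tcp [-0.004  -0.0517]
0.226 [-0.01   -0.0106]
0.226 [ 0.0034 -0.0106]
0.226 [-0.0108 -0.0722]
0.226 [ 0.0044 -0.0755]
0.23 [-0.0097 -0.0092]
0.23 [ 0.0032 -0.0092]
0.23 [-0.0105 -0.0685]
0.23 [ 0.0041 -0.0717]
foot+y [-0.0269 -0.0105] [-0.0306 -0.0161]
foot+y [ 0.0202 -0.0094] [ 0.0238 -0.0148]
```

```bash
python3 -m creep '[{"x":-2.5,"y":3.5,"z":15,"rx":0,"ry":0,"rz":0,"grip":0},{"x":0,"y":0,"z":20,"rx":0,"ry":0,"rz":0,"grip":0},{"x":0,"y":0,"z":20,"rx":0,"ry":0,"rz":0,"grip":0},{"x":0,"y":0,"z":20,"rx":0,"ry":0,"rz":0,"grip":0},{"x":0,"y":0,"z":15,"rx":0,"ry":0,"rz":0,"grip":0},{"x":0,"y":0,"z":10,"rx":0,"ry":0,"rz":0,"grip":0},{"x":0,"y":0,"z":5,"rx":0,"ry":0,"rz":0,"grip":0},{"x":0,"y":0,"z":0,"rx":0,"ry":0,"rz":0,"grip":0},{"x":0,"y":0,"z":0,"rx":0,"ry":0,"rz":0,"grip":0},{"x":0,"y":0,"z":0,"rx":0,"ry":0,"rz":0,"grip":0}]'
python3 -m creep '[{"x":0,"y":0,"z":1,"rx":0,"ry":0,"rz":0,"grip":0},{"x":0,"y":0,"z":1,"rx":0,"ry":0,"rz":0,"grip":0},{"x":0,"y":0,"z":1,"rx":0,"ry":0,"rz":0,"grip":0},{"x":0,"y":0,"z":1,"rx":0,"ry":0,"rz":0,"grip":0},{"x":0,"y":0,"z":1,"rx":0,"ry":0,"rz":0,"grip":0},{"x":0,"y":0,"z":0,"rx":0,"ry":0,"rz":0,"grip":0},{"x":0,"y":0,"z":0,"rx":0,"ry":0,"rz":0,"grip":0},{"x":0,"y":0,"z":0,"rx":0,"ry":0,"rz":0,"grip":0},{"x":0,"y":0,"z":0,"rx":0,"ry":0,"rz":0,"grip":0},{"x":0,"y":0,"z":0,"rx":0,"ry":0,"rz":0,"grip":0}]'
```

```text
time: 6.13
eef_pos: [0.5831, -0.0173, 0.0876]
tcp_rot: [0.744, 0.669, 0.001, 0.001]
contact_force: [0.0, -0.3, -1.8]
opening: 0.16
finger_force: 42.9
time: 6.97
eef_pos: [0.5822, -0.0173, 0.0814]
tcp_rot: [0.744, 0.668, 0.0, 0.0]
contact_force: [0.3, -0.1, -2.4]
opening: 0.156
finger_force: 42.9
```

```bash
python3 -m creep '[{"x":0,"y":0,"z":0.8,"rx":0,"ry":0,"rz":0,"grip":0},{"x":0,"y":0,"z":0.8,"rx":0,"ry":0,"rz":0,"grip":0},{"x":0,"y":0,"z":0.8,"rx":0,"ry":0,"rz":0,"grip":0},{"x":0,"y":0,"z":0.8,"rx":0,"ry":0,"rz":0,"grip":0},{"x":0,"y":0,"z":0,"rx":0,"ry":0,"rz":0,"grip":0},{"x":0,"y":0,"z":0,"rx":0,"ry":0,"rz":0,"grip":0},{"x":0,"y":0,"z":0,"rx":0,"ry":0,"rz":0,"grip":0},{"x":0,"y":0,"z":0,"rx":0,"ry":0,"rz":0,"grip":0},{"x":0,"y":0,"z":0,"rx":0,"ry":0,"rz":0,"grip":0},{"x":0,"y":0,"z":0,"rx":0,"ry":0,"rz":0,"grip":0}]'
```

```text
time: 7.8
eef_pos: [0.5825, -0.0171, 0.08]
tcp_rot: [0.744, 0.668, 0.0, -0.0]
contact_force: [-4.0, 1.5, 5.9]
opening: 0.159
finger_force: 44.3
```

```bash
python3 -m creep '[{"x":0,"y":0,"z":0,"rx":0,"ry":0,"rz":0,"grip":0.3},{"x":0,"y":0,"z":0,"rx":0,"ry":0,"rz":0,"grip":0.6},{"x":0,"y":0,"z":0,"rx":0,"ry":0,"rz":0,"grip":0.6},{"x":0,"y":0,"z":0,"rx":0,"ry":0,"rz":0,"grip":0.6},{"x":0,"y":0,"z":-10,"rx":0,"ry":0,"rz":0,"grip":0.6},{"x":0,"y":0,"z":-25,"rx":0,"ry":0,"rz":0,"grip":0.6},{"x":0,"y":0,"z":-35,"rx":0,"ry":0,"rz":0,"grip":0.6},{"x":0,"y":0,"z":-35,"rx":0,"ry":0,"rz":0,"grip":0.6},{"x":0,"y":0,"z":-35,"rx":0,"ry":0,"rz":0,"grip":0.6},{"x":0,"y":0,"z":-25,"rx":0,"ry":0,"rz":0,"grip":1}]'
python3 -m creep '[{"x":-30,"y":0,"z":0,"rx":0,"ry":0,"rz":0,"grip":1},{"x":-40,"y":0,"z":0,"rx":0,"ry":0,"rz":0,"grip":1},{"x":-40,"y":0,"z":0,"rx":0,"ry":0,"rz":0,"grip":1},{"x":-40,"y":0,"z":0,"rx":0,"ry":0,"rz":0,"grip":1},{"x":0,"y":0,"z":0,"rx":0,"ry":0,"rz":0,"grip":1},{"x":0,"y":0,"z":0,"rx":0,"ry":0,"rz":0,"grip":1},{"x":0,"y":0,"z":0,"rx":0,"ry":0,"rz":0,"grip":1},{"x":0,"y":0,"z":0,"rx":0,"ry":0,"rz":0,"grip":1},{"x":0,"y":0,"z":0,"rx":0,"ry":0,"rz":0,"grip":1},{"x":0,"y":0,"z":0,"rx":0,"ry":0,"rz":0,"grip":1}]'
python3 look.py wrist 4
```

```text
time: 8.63
eef_pos: [0.5831, -0.0175, 0.2478]
tcp_rot: [0.744, 0.668, 0.002, 0.002]
contact_force: [1.7, 0.5, -0.2]
opening: 0.725
finger_force: 0.0
time: 9.47
eef_pos: [0.5664, -0.1651, 0.2432]
tcp_rot: [0.743, 0.669, 0.0, -0.0]
contact_force: [-0.1, 0.5, -0.7]
opening: 0.998
finger_force: 0.0
tcp [ 0.5664 -0.1651  0.2432] tooly deg -6.0 tz [ 0.  0. -1.] t 9.4667
```

View pics/wrist4.png

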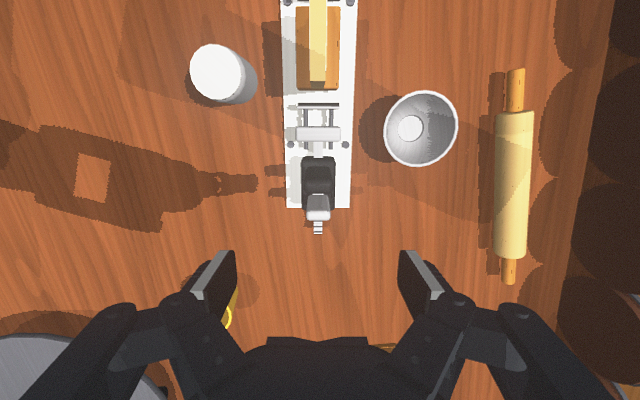

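The sign stands upright and square on the plate (foot 296–341, 5–88), with a gap to the jaw plate at y≈103. The trigger top is at (318,195–220), the post at (318,158–193).

Run:
```python
import numpy as np
from ray import at
p=[.58697,.03571,-.1063]
Rm=np.array([[np.cos(p[2]),-np.sin(p[2])],[np.sin(p[2]),np.cos(p[2])]])
f=lambda P:(Rm.T@(np.array(P)[:2]-p[:2])).round(4)
print('foot -y end',f(at('wrist4',(300,88),.036)),f(at('wrist4',(340,90),.036)))
for u in [(307,219),(330,219),(307,208)]: print('trig',f(at('wrist4',u,.114)))
print('tcp',f([.5664,-.1651])); g=np.array(p[:2])+Rm@[0,-.205]; print('target',g)
```

```text
foot -y end [-0.0188 -0.0959] [ 0.0282 -0.098 ]
trig [-0.0091 -0.23  ]
trig [ 0.015 -0.23 ]
trig [-0.009  -0.2178]
tcp [ 0.0009 -0.2019]
target [ 0.56521952 -0.16813287]
```

```bash
python3 -m creep '[{"x":-3,"y":0,"z":0,"rx":0,"ry":0,"rz":-7,"grip":1},{"x":0,"y":0,"z":0,"rx":0,"ry":0,"rz":-7,"grip":1},{"x":0,"y":0,"z":0,"rx":0,"ry":0,"rz":-7,"grip":1},{"x":0,"y":0,"z":0,"rx":0,"ry":0,"rz":-7,"grip":1},{"x":0,"y":0,"z":0,"rx":0,"ry":0,"rz":-7,"grip":1},{"x":0,"y":0,"z":0,"rx":0,"ry":0,"rz":-7,"grip":1},{"x":0,"y":0,"z":0,"rx":0,"ry":0,"rz":-7,"grip":1},{"x":0,"y":0,"z":0,"rx":0,"ry":0,"rz":-7,"grip":1},{"x":0,"y":0,"z":0,"rx":0,"ry":0,"rz":-7,"grip":1},{"x":0,"y":0,"z":0,"rx":0,"ry":0,"rz":-7,"grip":1}]'
python3 -m creep '[{"x":0,"y":0,"z":0,"rx":0,"ry":0,"rz":-7,"grip":1},{"x":0,"y":0,"z":0,"rx":0,"ry":0,"rz":-7,"grip":1},{"x":0,"y":0,"z":0,"rx":0,"ry":0,"rz":-6,"grip":1},{"x":0,"y":0,"z":20,"rx":0,"ry":0,"rz":0,"grip":1},{"x":0,"y":0,"z":20,"rx":0,"ry":0,"rz":0,"grip":1},{"x":0,"y":0,"z":0,"rx":0,"ry":0,"rz":0,"grip":1},{"x":0,"y":0,"z":0,"rx":0,"ry":0,"rz":0,"grip":1},{"x":0,"y":0,"z":0,"rx":0,"ry":0,"rz":0,"grip":1},{"x":0,"y":0,"z":0,"rx":0,"ry":0,"rz":0,"grip":1},{"x":0,"y":0,"z":0,"rx":0,"ry":0,"rz":0,"grip":1}]'
python3 look.py wrist 5
```

```text
time: 10.35
eef_pos: [0.566, -0.1687, 0.2431]
tcp_rot: [0.222, 0.975, 0.0, -0.0]
contact_force: [-0.1, 0.1, -0.8]
opening: 0.999
finger_force: 0.0
time: 11.18
eef_pos: [0.5666, -0.1697, 0.2048]
tcp_rot: [0.053, 0.999, -0.001, 0.001]
contact_force: [0.8, 1.0, 0.3]
opening: 0.995
finger_force: 0.0
tcp [ 0.5666 -0.1697  0.2048] tooly deg 83.89 tz [ 0.002 -0.001 -1.   ] t 11.1833
```

View pics/wrist5.png

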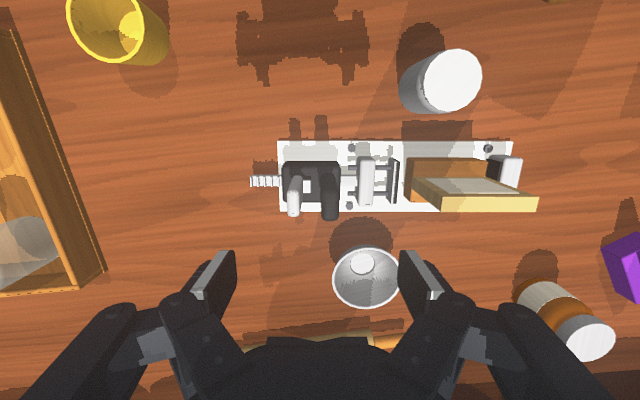

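View 5: trigger (293,205) and post (329,210) lie centred between the fingers (217 and 417), the sign to the right untouched. Descending.

```bash
python3 -m creep '[{"x":0,"y":0,"z":20,"rx":0,"ry":0,"rz":0,"grip":1},{"x":0,"y":0,"z":25,"rx":0,"ry":0,"rz":0,"grip":1},{"x":0,"y":0,"z":25,"rx":0,"ry":0,"rz":0,"grip":1},{"x":0,"y":0,"z":25,"rx":0,"ry":0,"rz":0,"grip":1},{"x":0,"y":0,"z":20,"rx":0,"ry":0,"rz":0,"grip":1},{"x":0,"y":0,"z":12,"rx":0,"ry":0,"rz":0,"grip":1},{"x":0,"y":0,"z":5,"rx":0,"ry":0,"rz":0,"grip":1},{"x":0,"y":0,"z":0,"rx":0,"ry":0,"rz":0,"grip":1},{"x":0,"y":0,"z":0,"rx":0,"ry":0,"rz":0,"grip":1},{"x":0,"y":0,"z":0,"rx":0,"ry":0,"rz":0,"grip":1}]' 50
python3 -m creep '[{"x":0,"y":0,"z":0,"rx":0,"ry":0,"rz":0,"grip":0.3},{"x":0,"y":0,"z":0,"rx":0,"ry":0,"rz":0,"grip":0.3},{"x":0,"y":0,"z":0,"rx":0,"ry":0,"rz":0,"grip":0.3},{"x":0,"y":0,"z":0,"rx":0,"ry":0,"rz":0,"grip":0.3},{"x":0,"y":0,"z":0,"rx":0,"ry":0,"rz":0,"grip":0.3},{"x":0,"y":0,"z":0,"rx":0,"ry":0,"rz":0,"grip":0.3},{"x":0,"y":0,"z":0,"rx":0,"ry":0,"rz":0,"grip":0.3},{"x":0,"y":0,"z":0,"rx":0,"ry":0,"rz":0,"grip":0.3},{"x":0,"y":0,"z":0,"rx":0,"ry":0,"rz":0,"grip":0.3},{"x":0,"y":0,"z":0,"rx":0,"ry":0,"rz":0,"grip":0.3}]' 50
```

```text
time: 12.07
eef_pos: [0.5671, -0.17, 0.073]
tcp_rot: [0.053, 0.999, -0.001, 0.002]
contact_force: [0.3, 0.8, 0.3]
opening: 0.998
finger_force: 0.0
time: 12.9
eef_pos: [0.5669, -0.168, 0.0735]
tcp_rot: [0.053, 0.999, 0.001, 0.001]
contact_force: [-1.7, 8.2, 8.2]
opening: 0.408
finger_force: 53.3
```

```bash
python3 -m creep '[{"x":0,"y":2,"z":0,"rx":0,"ry":0,"rz":0,"grip":0.75},{"x":0,"y":0,"z":0,"rx":0,"ry":0,"rz":0,"grip":0.75},{"x":0,"y":0,"z":0,"rx":0,"ry":0,"rz":0,"grip":0.75},{"x":0,"y":0,"z":0,"rx":0,"ry":0,"rz":0,"grip":0.75},{"x":0,"y":0,"z":0,"rx":0,"ry":0,"rz":0,"grip":0.3},{"x":0,"y":0,"z":0,"rx":0,"ry":0,"rz":0,"grip":0.3},{"x":0,"y":0,"z":0,"rx":0,"ry":0,"rz":0,"grip":0.3},{"x":0,"y":0,"z":0,"rx":0,"ry":0,"rz":0,"grip":0.3},{"x":0,"y":0,"z":0,"rx":0,"ry":0,"rz":0,"grip":0.3},{"x":0,"y":0,"z":0,"rx":0,"ry":0,"rz":0,"grip":0.3}]'
python3 -m creep '[{"x":0,"y":0,"z":0,"rx":0,"ry":0,"rz":0,"grip":0.75},{"x":0,"y":0,"z":0,"rx":0,"ry":0,"rz":0,"grip":0.75},{"x":0,"y":0,"z":0,"rx":0,"ry":0,"rz":0,"grip":0.75},{"x":0,"y":0,"z":0,"rx":0,"ry":0,"rz":0,"grip":0.75},{"x":0,"y":0,"z":0,"rx":0,"ry":0,"rz":0,"grip":0.3},{"x":0,"y":0,"z":0,"rx":0,"ry":0,"rz":0,"grip":0.3},{"x":0,"y":0,"z":0,"rx":0,"ry":0,"rz":0,"grip":0.3},{"x":0,"y":0,"z":0,"rx":0,"ry":0,"rz":0,"grip":0.3},{"x":0,"y":0,"z":0,"rx":0,"ry":0,"rz":0,"grip":0.3},{"x":0,"y":0,"z":0,"rx":0,"ry":0,"rz":0,"grip":0.3}]'
python3 look.py scene 6
python3 - <<'E'
import cv2
a=cv2.imread('pics/scene6.png')[170:290,130:330]; cv2.imwrite('pics/c6.png',cv2.resize(a,None,fx=4,fy=4,interpolation=cv2.INTER_CUBIC))
E
```

```text
time: 13.73
eef_pos: [0.5665, -0.1679, 0.0733]
tcp_rot: [0.053, 0.999, -0.001, 0.0]
contact_force: [-4.1, 2.1, 10.0]
opening: 0.41
finger_force: 52.6
time: 14.57
eef_pos: [0.5665, -0.1679, 0.0733]
tcp_rot: [0.053, 0.999, -0.001, 0.0]
contact_force: [-4.3, 1.5, 9.6]
opening: 0.411
finger_force: 52.7
tcp [ 0.5665 -0.1679  0.0733] tooly deg 83.92 tz [-0.    -0.002 -1.   ] t 14.5667
```

View pics/c6.png

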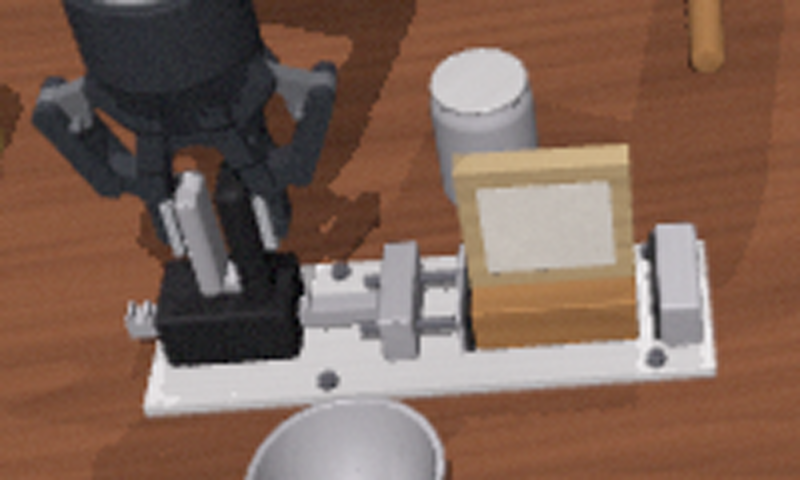

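The jaw plate (465,300) now touches the sign's foot, with about 8 mm left to the fixed jaw (638→655). Sign upright, ratchet working: five more squeezes.

```bash
python3 -m creep '[{"x":0,"y":0,"z":0,"rx":0,"ry":0,"rz":0,"grip":0.75},{"x":0,"y":0,"z":0,"rx":0,"ry":0,"rz":0,"grip":0.75},{"x":0,"y":0,"z":0,"rx":0,"ry":0,"rz":0,"grip":0.75},{"x":0,"y":0,"z":0,"rx":0,"ry":0,"rz":0,"grip":0.75},{"x":0,"y":0,"z":0,"rx":0,"ry":0,"rz":0,"grip":0.3},{"x":0,"y":0,"z":0,"rx":0,"ry":0,"rz":0,"grip":0.3},{"x":0,"y":0,"z":0,"rx":0,"ry":0,"rz":0,"grip":0.3},{"x":0,"y":0,"z":0,"rx":0,"ry":0,"rz":0,"grip":0.3},{"x":0,"y":0,"z":0,"rx":0,"ry":0,"rz":0,"grip":0.3},{"x":0,"y":0,"z":0,"rx":0,"ry":0,"rz":0,"grip":0.3}]'
python3 -m creep '[{"x":0,"y":0,"z":0,"rx":0,"ry":0,"rz":0,"grip":0.75},{"x":0,"y":0,"z":0,"rx":0,"ry":0,"rz":0,"grip":0.75},{"x":0,"y":0,"z":0,"rx":0,"ry":0,"rz":0,"grip":0.75},{"x":0,"y":0,"z":0,"rx":0,"ry":0,"rz":0,"grip":0.75},{"x":0,"y":0,"z":0,"rx":0,"ry":0,"rz":0,"grip":0.3},{"x":0,"y":0,"z":0,"rx":0,"ry":0,"rz":0,"grip":0.3},{"x":0,"y":0,"z":0,"rx":0,"ry":0,"rz":0,"grip":0.3},{"x":0,"y":0,"z":0,"rx":0,"ry":0,"rz":0,"grip":0.3},{"x":0,"y":0,"z":0,"rx":0,"ry":0,"rz":0,"grip":0.3},{"x":0,"y":0,"z":0,"rx":0,"ry":0,"rz":0,"grip":0.3}]'
python3 -m creep '[{"x":0,"y":0,"z":0,"rx":0,"ry":0,"rz":0,"grip":0.75},{"x":0,"y":0,"z":0,"rx":0,"ry":0,"rz":0,"grip":0.75},{"x":0,"y":0,"z":0,"rx":0,"ry":0,"rz":0,"grip":0.75},{"x":0,"y":0,"z":0,"rx":0,"ry":0,"rz":0,"grip":0.75},{"x":0,"y":0,"z":0,"rx":0,"ry":0,"rz":0,"grip":0.3},{"x":0,"y":0,"z":0,"rx":0,"ry":0,"rz":0,"grip":0.3},{"x":0,"y":0,"z":0,"rx":0,"ry":0,"rz":0,"grip":0.3},{"x":0,"y":0,"z":0,"rx":0,"ry":0,"rz":0,"grip":0.3},{"x":0,"y":0,"z":0,"rx":0,"ry":0,"rz":0,"grip":0.3},{"x":0,"y":0,"z":0,"rx":0,"ry":0,"rz":0,"grip":0.3}]'
python3 -m creep '[{"x":0,"y":0,"z":0,"rx":0,"ry":0,"rz":0,"grip":0.75},{"x":0,"y":0,"z":0,"rx":0,"ry":0,"rz":0,"grip":0.75},{"x":0,"y":0,"z":0,"rx":0,"ry":0,"rz":0,"grip":0.75},{"x":0,"y":0,"z":0,"rx":0,"ry":0,"rz":0,"grip":0.75},{"x":0,"y":0,"z":0,"rx":0,"ry":0,"rz":0,"grip":0.3},{"x":0,"y":0,"z":0,"rx":0,"ry":0,"rz":0,"grip":0.3},{"x":0,"y":0,"z":0,"rx":0,"ry":0,"rz":0,"grip":0.3},{"x":0,"y":0,"z":0,"rx":0,"ry":0,"rz":0,"grip":0.3},{"x":0,"y":0,"z":0,"rx":0,"ry":0,"rz":0,"grip":0.3},{"x":0,"y":0,"z":0,"rx":0,"ry":0,"rz":0,"grip":0.3}]'
python3 -m creep '[{"x":0,"y":0,"z":0,"rx":0,"ry":0,"rz":0,"grip":0.75},{"x":0,"y":0,"z":0,"rx":0,"ry":0,"rz":0,"grip":0.75},{"x":0,"y":0,"z":0,"rx":0,"ry":0,"rz":0,"grip":0.75},{"x":0,"y":0,"z":0,"rx":0,"ry":0,"rz":0,"grip":0.75},{"x":0,"y":0,"z":0,"rx":0,"ry":0,"rz":0,"grip":0.3},{"x":0,"y":0,"z":0,"rx":0,"ry":0,"rz":0,"grip":0.3},{"x":0,"y":0,"z":0,"rx":0,"ry":0,"rz":0,"grip":0.3},{"x":0,"y":0,"z":0,"rx":0,"ry":0,"rz":0,"grip":0.3},{"x":0,"y":0,"z":0,"rx":0,"ry":0,"rz":0,"grip":0.3},{"x":0,"y":0,"z":0,"rx":0,"ry":0,"rz":0,"grip":0.3}]'
python3 look.py scene 7
python3 - <<'E'
import cv2
a=cv2.imread('pics/scene7.png')[170:290,130:330]; cv2.imwrite('pics/c7.png',cv2.resize(a,None,fx=4,fy=4,interpolation=cv2.INTER_CUBIC))
E
```

```text
time: 15.45
eef_pos: [0.5665, -0.1679, 0.0734]
tcp_rot: [0.053, 0.999, -0.001, 0.0]
contact_force: [-4.5, 2.2, 9.1]
opening: 0.409
finger_force: 52.5
time: 16.28
eef_pos: [0.5665, -0.1679, 0.0734]
tcp_rot: [0.053, 0.999, -0.001, 0.0]
contact_force: [-4.8, 1.5, 9.4]
opening: 0.409
finger_force: 52.3
time: 17.12
eef_pos: [0.5667, -0.168, 0.0726]
tcp_rot: [0.053, 0.999, -0.001, 0.001]
contact_force: [-2.0, 0.9, 5.2]
opening: 0.407
finger_force: 53.7
time: 17.95
eef_pos: [0.5662, -0.1679, 0.0737]
tcp_rot: [0.053, 0.999, -0.001, -0.0]
contact_force: [-5.7, 1.5, 11.8]
opening: 0.409
finger_force: 51.9
time: 18.78
eef_pos: [0.5663, -0.1679, 0.0737]
tcp_rot: [0.053, 0.999, -0.001, -0.0]
contact_force: [-5.8, 2.6, 12.4]
opening: 0.411
finger_force: 51.8
tcp [ 0.5663 -0.1679  0.0737] tooly deg 83.92 tz [-0.001 -0.001 -1.   ] t 18.7833
```

View pics/c7.png

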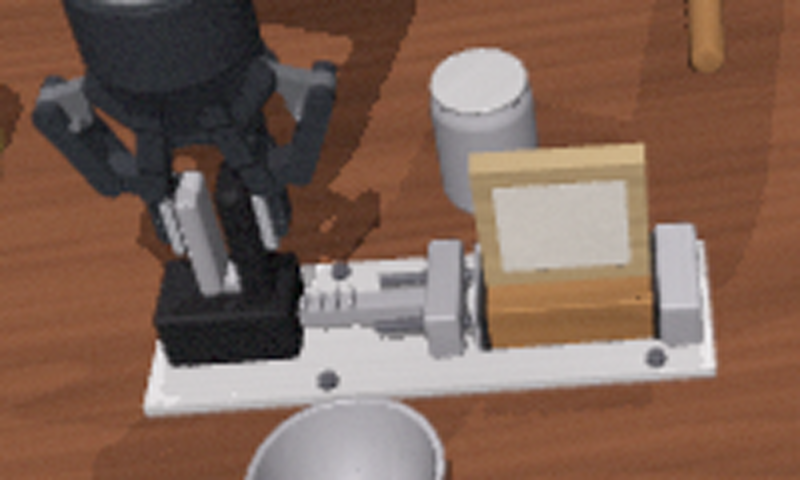

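The foot is against the fixed jaw (653) and the plate is pressed nearly back to the block (460→485), so the grip is firm. One more squeeze for margin, then open, rise and check.

```bash
python3 -m creep '[{"x":0,"y":0,"z":0,"rx":0,"ry":0,"rz":0,"grip":0.75},{"x":0,"y":0,"z":0,"rx":0,"ry":0,"rz":0,"grip":0.75},{"x":0,"y":0,"z":0,"rx":0,"ry":0,"rz":0,"grip":0.75},{"x":0,"y":0,"z":0,"rx":0,"ry":0,"rz":0,"grip":0.75},{"x":0,"y":0,"z":0,"rx":0,"ry":0,"rz":0,"grip":0.3},{"x":0,"y":0,"z":0,"rx":0,"ry":0,"rz":0,"grip":0.3},{"x":0,"y":0,"z":0,"rx":0,"ry":0,"rz":0,"grip":0.3},{"x":0,"y":0,"z":0,"rx":0,"ry":0,"rz":0,"grip":0.3},{"x":0,"y":0,"z":0,"rx":0,"ry":0,"rz":0,"grip":0.3},{"x":0,"y":0,"z":0,"rx":0,"ry":0,"rz":0,"grip":0.3}]'
python3 -m creep '[{"x":0,"y":0,"z":0,"rx":0,"ry":0,"rz":0,"grip":1},{"x":0,"y":0,"z":0,"rx":0,"ry":0,"rz":0,"grip":1},{"x":0,"y":0,"z":0,"rx":0,"ry":0,"rz":0,"grip":1},{"x":0,"y":0,"z":0,"rx":0,"ry":0,"rz":0,"grip":1},{"x":0,"y":0,"z":0,"rx":0,"ry":0,"rz":0,"grip":1},{"x":0,"y":0,"z":-10,"rx":0,"ry":0,"rz":0,"grip":1},{"x":0,"y":0,"z":-25,"rx":0,"ry":0,"rz":0,"grip":1},{"x":0,"y":0,"z":-35,"rx":0,"ry":0,"rz":0,"grip":1},{"x":0,"y":0,"z":-35,"rx":0,"ry":0,"rz":0,"grip":1},{"x":0,"y":0,"z":-30,"rx":0,"ry":0,"rz":0,"grip":1}]'
python3 -m creep '[{"x":0,"y":0,"z":-20,"rx":0,"ry":0,"rz":0,"grip":1},{"x":0,"y":0,"z":-10,"rx":0,"ry":0,"rz":0,"grip":1},{"x":0,"y":0,"z":0,"rx":0,"ry":0,"rz":0,"grip":1},{"x":0,"y":0,"z":0,"rx":0,"ry":0,"rz":0,"grip":1},{"x":0,"y":0,"z":0,"rx":0,"ry":0,"rz":0,"grip":1},{"x":0,"y":0,"z":0,"rx":0,"ry":0,"rz":0,"grip":1},{"x":0,"y":0,"z":0,"rx":0,"ry":0,"rz":0,"grip":1},{"x":0,"y":0,"z":0,"rx":0,"ry":0,"rz":0,"grip":1},{"x":0,"y":0,"z":0,"rx":0,"ry":0,"rz":0,"grip":1},{"x":0,"y":0,"z":0,"rx":0,"ry":0,"rz":0,"grip":1}]'
python3 look.py scene 8
python3 - <<'E'
import cv2
a=cv2.imread('pics/scene8.png')[170:290,130:330]; cv2.imwrite('pics/c8.png',cv2.resize(a,None,fx=4,fy=4,interpolation=cv2.INTER_CUBIC))
E
```

```text
time: 19.67
eef_pos: [0.5663, -0.1679, 0.0736]
tcp_rot: [0.053, 0.999, -0.001, -0.0]
contact_force: [-6.4, 1.9, 11.3]
opening: 0.407
finger_force: 51.8
time: 20.5
eef_pos: [0.5664, -0.1675, 0.2092]
tcp_rot: [0.053, 0.999, -0.0, 0.001]
contact_force: [0.9, -0.6, 0.3]
opening: 0.999
finger_force: 0.0
time: 21.33
eef_pos: [0.566, -0.1674, 0.2357]
tcp_rot: [0.053, 0.999, 0.0, -0.0]
contact_force: [-0.4, -0.2, -0.2]
opening: 1.002
finger_force: 0.0
tcp [ 0.566  -0.1674  0.2357] tooly deg 83.88 tz [-0.001  0.    -1.   ] t 21.3333
```

View pics/c8.png

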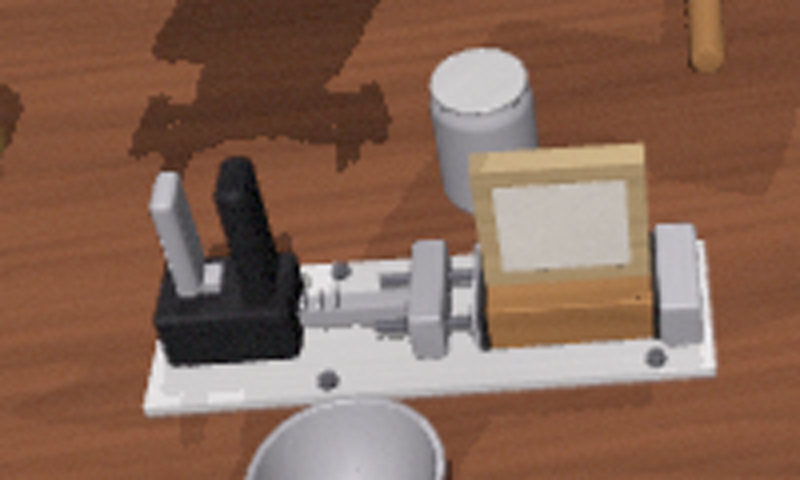

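The arm is clear and the trigger has sprung back. The sign is upright, its foot against the fixed jaw (653), the plate still pressed in about 7 mm (38 px against 52 px at rest), and further squeezes gain nothing. Handing in.

```bash
python3 -c "
from plant import sign_off
print(sign_off())"
```

```text
the job is handed in; nothing more can be done
None
```

The small sign stands upright and square on the clamp's plate, gripped between the jaws after nine trigger squeezes. The arm is clear and the job was handed in at about 21 s; no verdict came back, and I judged the grip from the images (spring plate pressed in about 7 mm), not from a force reading.

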